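# Shut the bench oven with the door pole

### The job

The pastries are in: shut the hot bench oven. Take the door pole from its rest, hook it into the ring on the raised door and draw the door gently down, without hauling on the ring, until the catch has snapped and the door stays fully shut by itself; then unhook the pole and lay it back in its rest as it lay before. Touch the oven only with the pole, and leave the other things on the table where they are.

Things in the scene. Friction and masses are not known exactly. Their poses are not given: they have to be found in the camera images.
- pole: Oven door pole, 257 mm long, 0.11 to 0.18 kg. Origin on its axis in mid-handle; x along the pole to the hook, z up as it lies. Flat-sided wooden handle 20 wide (y) x 24 high (z), x = -60 to 60 mm, balancing near x = 15; then a 6 mm steel rod, hooked at its end (see pole_tip). Under load it can turn in the fingers, so the hook lags behind the hand: grip it with 50 N or more.
- pole_tip (a point): Centre of the round end (r 3 mm) of the hook. The rod runs on the pole's axis to x = 172 mm, bends down round (x 172, z -8 mm) with radius 8 through 130 degrees and ends in a straight 16 mm leg that points back and down; this point is at x = 168, z = -25 mm. With the pole pitched 40 degrees, hook end up, the leg points straight down.
- pole_rest: Wooden pole rest, fixed: board 130 x 64 x 8 mm with two forks at x = -45 and 45 mm. Origin under its centre, x towards the hook's end. The handle lies level in the forks: slots 25 mm wide, flared above, floor 40 mm and tips 67 mm above the table. 80 mm are free between the forks for the fingers.
- rest_seat (a point): Middle of the rest's seat, 52 mm above the table. The pole's origin lies here (within 5 mm along the rest), its axes along the rest's.
- oven: White bench oven, 180 deep (x) x 220 wide (y) x 362 mm high, fixed. Origin under its centre; its front looks along its own -x. Front face at x = -90 mm, steel door guides out to x = -110 at y = -99 and 99; catch on the guide at y = -102, out to x = -135, z = 115 to 220 mm. Hot: only the pole may touch it.
- oven_door: Steel door, 176 wide x 152 high x 12 mm, sliding straight down on the oven's front; origin mid lower edge, axes as the oven's. The catch is adjustable: shut is 106 to 130 mm below the door's highest place. Drawing it takes 1 to 4 N, then 5 to 7.5 N over 10 mm as the catch is pushed aside; it snaps (pull drops) 5 mm before a hard stop (over 8 N). Let go uncaught, the door springs up 5 cm.
- door_ring (a point): Centre of the steel ring on the door, 24 mm out from its face and 112 mm above its lower edge; axes as the oven's (-x away from the door). The ring lies flat, its hole upright: hole 19 mm, wire 5 mm, so the front wire's middle is at x = -12 mm. A stem at +x joins it to the door. Starts 287 to 322 mm above the table; 192 to 216 when shut. Bears a pull of up to 14 N.
- pastry_cutter: Round tin pastry cutter, 66 mm across, 41 mm high, standing on the table; a bystander.
- pastry_brush: Flat pastry brush, 182 x 39 x 12 mm, lying on the table; a bystander.
- walnut_a: Walnut, about 31 mm, on the table; a bystander.
- walnut_b: Walnut, about 31 mm, on the table; a bystander.
- matchbox: Matchbox, 36 x 52 x 14 mm, on the table; a bystander.

How it is judged (in metres and radians):
On the way, in this order (a step that is already met when the one before it is completed fails the run):
1. the hook of the pole is down through the door's ring (z of pole_tip in the frame of door_ring below -0.003 m and horizontal distance between pole_tip and door_ring below 0.01 m), for 0.1 s.
2. with the hook still in the ring the door is drawn down to the catch (z of door_ring in the frame of oven below 0.226 m and z of pole_tip in the frame of door_ring below 0 m and horizontal distance between pole_tip and door_ring below 0.012 m), for 0.2 s.
At the end, for the whole second after the job is handed in: The door stays down in its catch with nothing pulling on it (ring less than 226 mm above the oven's foot; uncaught it springs well above that), and the pole lies released and still in its rest: level, within 20 mm of its seat and 7 degrees of its direction, hook to the same end as before (z of door_ring in the frame of oven below 0.226 m and distance between pole and rest_seat below 0.02 m and angle between the x axis of pole and the x axis of pole_rest, either way round below 0.12 rad and x of pole_tip in the frame of pole_rest above 0.1 m and angle between pole's own z axis and vertical below 0.12 rad and linear speed of pole below 0.02 m/s and contact force between pole and oven below 0.2 N); the robot touches nothing.
It fails at once if the pole pulls or presses on the oven's door with more than 15 N (contact force between pole and oven_door above 15 N).
It fails at once if the arm or the gripper touches the hot oven (contact force between any of the arm, the fingers and oven above 1 N).
It fails at once if a bystander is pushed more than 2 cm from its place (distance of any of pastry_cutter, pastry_brush, walnut_a, walnut_b, matchbox from where it was at the start of the episode above 0.02 m).
It also fails if it takes over 72 s, if anything falls off the work surface, if the arm or the gripper's body presses on something with over 40 N, if the wrist force passes 120 N, or if a joint passes its speed limit or range.

### The arm

A 6-joint arm with a two-finger parallel gripper is mounted at the origin on the work surface; the furniture and walls round the work are solid. World frame = base frame: x ahead of the robot, y to its left, z up, the work surface at z = 0. Lengths are in mm, angles in rad, forces in N, time in s.
With the tool pointing down it reaches from about 325 to 850 mm from the base axis. Payload 15.5 kg.
Tool frame: the origin (TCP) lies between the finger pads; the fingertips stand 8 mm ahead of it and the grasp point (between the pads) lies 11 mm behind it (arm.nose_length is the distance from the TCP to the fingertips, in mm); z points along the fingers, y is the line along which they close (so a half turn about z gives the same grasp; the last joint's range is limited). The gripper opens to 91 mm and grips with 3 to 60 N. Pads are 32 mm wide; open, the fingers measure 118 mm over their backs; the gripper's body (76 mm by 178 mm) begins 60 mm behind the grasp point.
Start: joints at [-1.21, 0.494, 1.345, -0, 1.302, -0.096], TCP at [275.114, -561.194, 221.915] pointing down, gripper open.
Joint ranges: [-2.91, 2.91], [-0.82, 2.16], [0.22, 2.67], [-1.22, 4.37], [0.12, 2.79], [-3.08, 3.08]. Speed limits (rad/s): [1.89, 1.89, 2.57, 3.01, 3.01, 3.01].

### API

Orientations are given as [roll, pitch, yaw] about the fixed x, y, z axes, in that order (R = Rz(yaw) Ry(pitch) Rx(roll)).
In Python, from workcell import arm, camera, camera_model gives the robot as it stands. The module is installed in compiled form; this text tells all that it offers.
- The arm moves only by the shell command python3 -m inch 'ROWS'. ROWS is a JSON object whose one key "motion" holds a list of rows, each a list of 5 numbers: the closure, from -1 (fully open) to 1 (shut), then the shift along the tool's x, y, z in units of 40 mm (1.0 is 40 mm), then the turn about the tool's z in rad. A call has 1 to 5 rows; each row shifts and turns the commanded pose from where the row before left it, along the tool's axes as they then stand; what a row does not reach is not made up. A row lasts 1/12 s, in which the tool goes at most 41.7 mm and 7.16 degrees, less where a joint would pass 70% of its speed; a pose out of reach is approached as far as the arm can. A call is refused whole if a number of a shift passes 1 or a number of a turn 0.125, either way. A call with a gripper value outside its range is refused whole. The fingers move at their own pace and stop on an object; the grip force is fixed at half the most. Time passes only in rows, so rows that do not move let the fingers close. It gives the time, the measured TCP pose, the force, the opening and the grip force at its end, in the units of the state.
- arm.get_state(): the state, without advancing time (a new reading comes with each control period).
- camera(name): name is "scene" or "top"; returns (picture, depth): 420x560x3 uint8, red, green, blue; 420x560 float32, mm along the optical axis (not along the pixel's ray), 0 where there is no reading.
- camera_model(name): a dict with "fx", "fy", "cx", "cy" (pixels), "k1" (the pictures are not rectified: a ray, as slopes to the right and down, at radius r is drawn at 1 + k1 r^2 times it, then the intrinsics apply), "eye" and "attitude" of the camera in the world. Camera axes: x right, y down, z forward; pixel columns grow to the right and rows downward; lengths in mm; the calibration is good to about 2 mm. A picture is of the moment at which its call begins. camera_model takes no time and is no camera call.
- arm.job_done(): hands the job in; it is judged then, once.
The state is a dict: "time_s": time; "joint_pos": joint angles; "joint_vel": joint speeds; "joint_torque": joint torques, N m; "eef_pos": TCP position; "eef_rot": TCP orientation; "force": force on the tool from outside, world axes, zero at the start; "torque": the same for the moment, N m; "grip_width": finger opening in mm; "grasp_force": force on a finger pad.
Only numpy, scipy, OpenCV 4.12 (cv2) and the standard library are available. Lean on these libraries where they do the work, as an engineer would, in place of code of your own. Each camera call takes 0.05 s, during which the arm holds its last target. There are 200 camera calls.

## Working session

There is one attempt and no reset: what is moved stays moved. The work goes in short steps, Python scripts to look and compute and a shell command to move; the robot and the scene stay as the last step left them, time stands still between calls to the robot, and variables do not carry over. Pictures are saved under pics/ and viewed, at most 10 in all, crops included, and the job is handed in when it is done.

```bash
mkdir -p pics; cat > h.py <<'E'
import numpy as np,cv2,json
from workcell import arm,camera,camera_model
from scipy.spatial.transform import Rotation as Ro
def shot(n,f):
    p,d=camera(n); np.savez(f'pics/{f}.npz',p=p,d=d); cv2.imwrite(f'pics/{f}.png',p[:,:,::-1]); return p,d
def crop(f,x0,x1,y0,y1,s,o):
    p=np.load(f'pics/{f}.npz')['p'][y0:y1,x0:x1,::-1]; cv2.imwrite(f'pics/{o}.png',cv2.resize(p,None,fx=s,fy=s,interpolation=cv2.INTER_CUBIC))
E
python3 - <<'E'
from h import *
for n in('scene','top'):
    m=camera_model(n); print(n,m); shot(n,n+'0')
print(arm.get_state())
E
```

```text
scene {'fx': 441.6542566175587, 'fy': 441.6542566175587, 'cx': 279.19949450077524, 'cy': 210.11655690967572, 'k1': -0.017448652526889628, 'eye': array([-37.76516981, 618.07174586, 973.11100362]), 'attitude': array([-2.39686723, -0.00946407, -2.40886895])}
top {'fx': 413.44707206292827, 'fy': 413.44707206292827, 'cx': 285.3527584308775, 'cy': 207.24070295135203, 'k1': -0.07887270555611993, 'eye': array([ 331.94687418,   85.98475208, 1251.38849607]), 'attitude': array([-3.05714584, -0.02901081, -1.59664688])}
{'time_s': 0.1, 'joint_pos': array([-1.21052601e+00,  4.94131446e-01,  1.34605444e+00, -1.53835421e-05,
        1.30254049e+00, -9.55133251e-02]), 'joint_vel': array([-4.87553864e-04, -2.59498643e-03, -3.34358250e-03, -8.08311104e-07,
       -8.68165360e-05, -5.41375272e-04]), 'joint_torque': array([ 1.79373033e-03, -8.80242419e+01, -3.82544053e+01,  7.07546202e-02,
        4.81663202e-02, -6.43940939e-05]), 'eef_pos': array([ 274.97382082, -560.88165221,  221.39642508]), 'eef_rot': array([-3.14046268e+00, -9.33603244e-05,  4.55787676e-01]), 'force': array([-0.15136659,  0.11220145, -0.81531387]), 'torque': array([ 0.01119506, -0.00246437,  0.04974159]), 'grasp_force': 0.0, 'grip_width': 91.265529847991}
```

View pics/scene0.png

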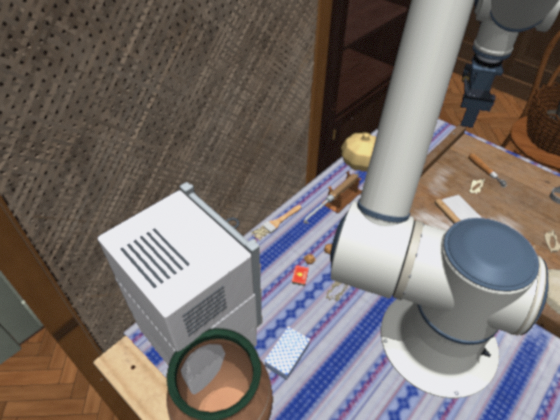

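View pics/top0.png

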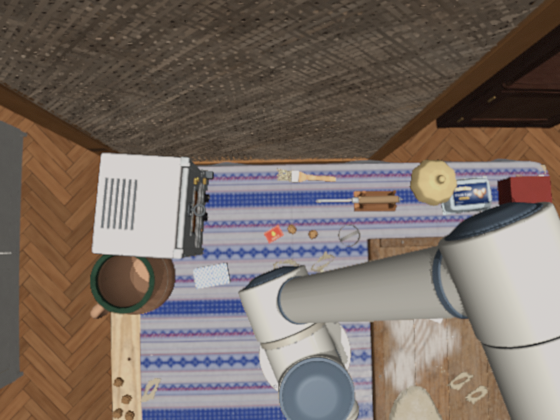

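```bash
python3 - <<'E'
from h import *
crop('top0',170,220,155,260,5.7,'c1'); crop('top0',305,405,180,220,7,'c2')
a=cv2.imread('pics/c1.png');b=cv2.imread('pics/c2.png');b=cv2.resize(b,(500,200))
c=np.zeros((600,800,3),np.uint8);c[:a.shape[0],:a.shape[1]]=a;c[:200,295:795]=b
p=np.load('pics/scene0.npz')['p'][165:225,295:375,::-1]; s=cv2.resize(p,(500,375),interpolation=cv2.INTER_CUBIC);c[220:595,295:795]=s
cv2.imwrite('pics/c3.png',c)
E
```

```text
(no output)
```

View pics/c3.png

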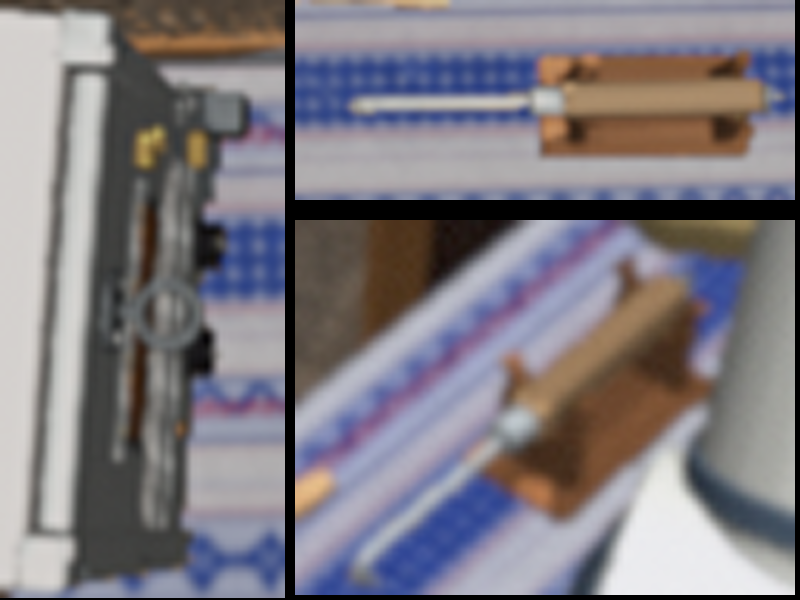

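```bash
cat >> h.py <<'E'
def ray(n,u,v):
    m=camera_model(n); K=np.array([[m['fx'],0,m['cx']],[0,m['fy'],m['cy']],[0,0,1]])
    x=cv2.undistortPoints(np.array([[[u,v]]],float),K,np.array([m['k1'],0,0,0,0]))[0,0]
    return np.array(m['eye']),Ro.from_euler('xyz',m['attitude']).as_matrix()@np.array([x[0],x[1],1])
def at_z(n,u,v,z): e,d=ray(n,u,v); return e+d*(z-e[2])/d[2]
def at_d(n,u,v,D): e,d=ray(n,u,v); return e+d*D
def tri(a,b):
    (e,d),(f,g)=ray(*a),ray(*b); s=np.linalg.lstsq(np.c_[d,-g],f-e,rcond=None)[0]; p,q=e+d*s[0],f+g*s[1]; return (p+q)/2,np.linalg.norm(p-q)
E
python3 - <<'E'
from h import *
np.set_printoptions(precision=1,suppress=True)
T=np.load('pics/top0.npz')['d'];S=np.load('pics/scene0.npz')['d']
print('hookend',tri(('top',316.4,201),('scene',305.7,221)),at_z('top',316.4,201,52))
print('junction',tri(('top',353,200),('scene',327.8,199.4)))
print('tail',tri(('top',399,199.4),('scene',356.6,176.2)),at_z('top',399,199.4,52))
for u in range(318,402,6):
    D=T[196:206,u]; i=D.argmin(); print(u,196+i,at_d('top',u,196+i,D[i]))
print('ringdepth');print(T[202:218,190:210].astype(int))
print('ring z=305',at_z('top',199.3,209.6,305))
for n,u,v in(('top',184.9,161.1),('top',177.9,252.4)): print('guide',at_z(n,u,v,362))
# oven top front edge corners
print('S'); 
for u,v in((104,160),(184,160),(99,248),(182,250)): print('top',at_d('top',u,v,T[v,u]))
E
```

```text
hookend (array([448.6, -44.6,  41.7]), np.float64(2.9127306693361246)) [448.8 -42.7  52. ]
junction (array([ 450.5, -151.5,   45.7]), np.float64(1.582880307135405))
tail (array([ 448.1, -291.2,   44.2]), np.float64(1.5450214925445267)) [ 448.  -288.4   52. ]
318 200 [451.3 -47.2  54.5]
324 201 [448.  -64.6  55.1]
330 201 [447.2 -81.8  58.3]
336 201 [446.9 -99.4  58.2]
342 200 [ 449.7 -117.6   55.5]
348 201 [ 446.3 -135.1   55.6]
354 201 [ 445.3 -151.6   61.7]
360 200 [ 447.4 -168.4   66.4]
366 200 [ 447.3 -186.6   63.8]
372 200 [ 446.6 -203.7   66.4]
378 198 [ 452.2 -222.1   64.7]
384 204 [ 331.9   86.  1251.4]
390 199 [ 448.4 -257.4   65.5]
396 205 [ 430.3 -273.8   67.4]
ringdepth
[[ 926  955  968  970  981  989 1002 1024 1142 1141 1146 1172 1173 1189
  1197 1196 1201    0 1201 1248]
 [ 921  937  970  968  981  991 1003 1022 1139 1149 1146 1170 1174 1186
  1206 1226 1251 1251 1252 1250]
 [ 926  931  968  966  982  994 1005  930  930  930  930  930 1178 1187
  1207 1225 1248 1248 1245 1246]
 [ 928  932  965  968  983  930  930  932  929  925  930  933  927  931
  1208 1248 1243 1246 
[... 752 characters left out ...]
  964  967  975  928  927  927 1023 1144 1143 1166 1175  926  927
   927 1187 1187 1190 1242 1239]
 [ 926  963  967  978  931  927  926  927  927  927  927  925  927  930
  1185 1187 1183 1187 1243 1243]
 [ 925  965  959  977  984 1000  929  926  924  925  927  924  929 1186
  1184 1185 1185 1192 1240 1247]
 [   0  963  965  979  988 1002 1021 1139  927  930  929 1173 1182 1186
  1181 1188 1187 1181 1250 1244]
 [ 951  963  966  979  991 1002 1021 1140 1141 1147 1169 1175 1183 1183
  1183 1182 1183 1188 1202 1245]]
ring z=305 [410.5 253.8 305. ]
guide [512.5 274.4 362. ]
guide [315.1 290.4 362. ]
S
top [519.6 452.6 362.2]
top [513.5 274.9 368.9]
top [328.  461.3 362.2]
top [320.1 281.2 363.9]
```

```bash
python3 - <<'E'
from h import *
np.set_printoptions(precision=2,suppress=True)
T=np.load('pics/top0.npz')['d']
m=(T[195:224,186:212]>919)&(T[195:224,186:212]<936)
v,u=np.nonzero(m); P=np.array([at_d('top',a+186,b+195,T[b+195,a+186]) for a,b in zip(u,v)])
print('ring z',np.median(P[:,2]))
k=u+186>=194; 
from scipy.optimize import least_squares
f=least_squares(lambda c:np.hypot(P[k,0]-c[0],P[k,1]-c[1])-c[2],[410,254,12],loss='soft_l1');print('circle',f.x)
# oven top face
V=((T>875)&(T<897)).astype(np.uint8); n,l,s,c=cv2.connectedComponentsWithStats(V[:, :230]); i=1+s[1:,4].argmax(); print(s[i])
r=cv2.minAreaRect(np.argwhere(l==i)[:,::-1].astype(np.float32)); b=cv2.boxPoints(r); print(r)
for q in b: print(q,at_z('top',*q,362))
# front edge of door/guides: plan points z>300 on front
w=[at_d('top',a,bb,T[bb,a]) for bb in range(160,256) for a in range(170,215) if T[bb,a]>0]
w=np.array(w); 
for x in range(320,520,20):
    q=w[(abs(w[:,0]-x)<8)]; 
    print(x,[ (z,round(float(np.min(q[(q[:,2]>z)&(q[:,2]<z+30),1],initial=999)),1)) for z in (330,300,240,180,120)])
# brush
B=[at_z('top',*p,6) for p in((278,176),(335,179),(335,176),(335,182))]; print(B)
E
```

```text
ring z 320.51909280644037
circle [408.95 251.55  11.95]
[  93  154   97  104 8178]
((140.60952758789062, 204.6412353515625), (90.65031433105469, 102.03524017333984), 4.343239784240723)
[ 91.55 252.08] [319.55 477.76 362.  ]
[ 99.28 150.34] [541.52 463.74 362.  ]
[189.67 157.2 ] [520.85 263.96 362.  ]
[181.94 258.94] [301.   281.91 362.  ]Traceback (most recent call last):
  File "<stdin>", line 15, in <module>
  File "h.py", line 13, in at_d
    def at_d(n,u,v,D): e,d=ray(n,u,v); return e+d*D
                           ~~~^^^^^^^
  File "h.py", line 9, in ray
    m=camera_model(n); K=np.array([[m['fx'],0,m['cx']],[0,m['fy'],m['cy']],[0,0,1]])
ValueError: time passes only in moves, steps and waits
```

```bash
python3 -m inch '{"motion":[[-1,0,0,0,-0.124],[-1,0,0,0,-0.124],[-1,0,0,0,-0.124],[-1,0,0,0,-0.124],[-1,0,0,0,-0.124]]}'
python3 -m inch '{"motion":[[-1,0,0,0,-0.124],[-1,0,0,0,-0.124],[0.12,0,0,0,-0.124],[0.12,0,0,0,-0.123],[0.12,0.5,0,0,0]]}'
python3 -m inch '{"motion":[[0.12,1,0,0,0],[0.12,1,0,0,0],[0.12,1,0,0,0],[0.12,1,0,0,0],[0.12,1,0,0,0]]}'
python3 -m inch '{"motion":[[0.12,1,0,0,0],[0.12,1,0,0,0],[0.12,0.6,0.7,0,0],[0.12,0.6,0.7,0,0],[0.12,0.6,0.7,0,0]]}'
sed -i 's/^def ray/import functools\ncm=functools.cache(camera_model)\ndef ray/; s/m=camera_model(n); K/m=cm(n); K/' h.py
python3 - <<'E'
from h import *
print([at_z('top',*p,6).round() for p in((278,176),(335,179),(335,176),(335,182),(313,238))])
E
```

```text
time_s: 0.52
eef_pos: [275.0, -561.0, 221.6]
eef_rot: [-3.141, -0.0, 1.082]
force: [-0.7, 0.2, -0.2]
grip_width: 91.4
grasp_force: 0.0
time_s: 0.93
eef_pos: [275.0, -543.3, 221.4]
eef_rot: [3.142, 0.001, 1.579]
force: [-0.6, 0.2, 0.1]
grip_width: 74.4
grasp_force: 0.0
time_s: 1.35
eef_pos: [274.6, -339.1, 221.6]
eef_rot: [-3.141, -0.001, 1.57]
force: [0.1, 0.2, 0.0]
grip_width: 41.9
grasp_force: 0.0
time_s: 1.77
eef_pos: [359.7, -187.7, 222.2]
eef_rot: [3.141, 0.0, 1.57]
force: [-0.4, -1.3, 0.3]
grip_width: 40.0
grasp_force: 0.0
[array([532.,  67.,   6.]), array([ 520., -107.,    6.]), array([ 529., -107.,    6.]), array([ 510., -107.,    6.]), array([341., -34.,   6.])]
```

```bash
python3 -m inch '{"motion":[[0.12,0.66,0.73,0,0],[0.12,0.66,0.75,0,0],[0.12,0.65,0.74,0,0],[0.12,0,0,1,0],[0.12,0,0,1,0]]}'
python3 -m inch '{"motion":[[0.12,0,0,0,0],[0.12,0,0,0,0]]}'
python3 - <<'E'
from h import *
for n in('scene','top'): shot(n,n+'1')
crop('scene1',260,400,150,250,5.5,'d1')
E
```

```text
time_s: 2.18
eef_pos: [450.8, -109.2, 142.1]
eef_rot: [3.136, 0.002, 1.575]
force: [1.0, 0.4, -1.0]
grip_width: 40.1
grasp_force: 0.0
time_s: 2.35
eef_pos: [446.6, -109.8, 141.2]
eef_rot: [-3.137, -0.002, 1.571]
force: [-0.5, 0.0, 1.1]
grip_width: 40.1
grasp_force: 0.0
```

View pics/d1.png

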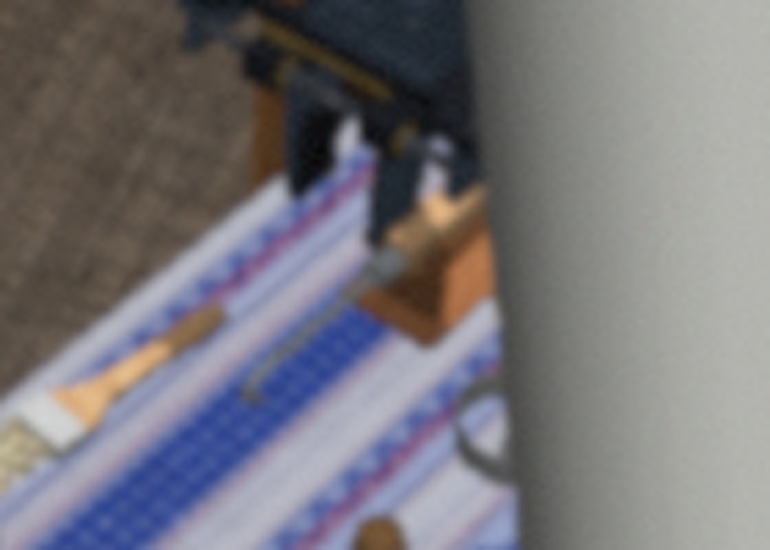

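The crop shows the two fingers above the rod (hook at about (255,395) in the crop), with the brush clear at left. I go down and grip.

```bash
python3 -m inch '{"motion":[[0.12,0,0.03,0.8,0],[0.12,0,0,0.8,0],[0.12,0,0,0.6,0],[0.12,0,0,0.3,0],[0.12,0,0,0,0]]}'
python3 -m inch '{"motion":[[1,0,0,0,0],[1,0,0,0,0],[1,0,0,0,0],[1,0,0,0,0],[1,0,0,0,0]]}'
python3 -m inch '{"motion":[[1,0,0,0,0],[1,0,0,0,0]]}'
```

```text
time_s: 2.87
eef_pos: [449.2, -111.0, 41.8]
eef_rot: [-3.141, -0.0, 1.57]
force: [-1.0, 0.5, 1.0]
grip_width: 40.2
grasp_force: 0.0
time_s: 3.28
eef_pos: [449.6, -110.6, 42.7]
eef_rot: [3.14, 0.001, 1.571]
force: [0.6, -0.1, 0.2]
grip_width: 9.6
grasp_force: 0.2
time_s: 3.45
eef_pos: [449.5, -110.5, 42.2]
eef_rot: [3.141, 0.0, 1.571]
force: [1.8, -0.5, 1.3]
grip_width: 4.8
grasp_force: 30.0
```

```bash
python3 -m inch '{"motion":[[1,0,0,-0.2,0],[1,0,0,-0.4,0],[1,0,0,-0.6,0],[1,0,0,-0.7,0],[1,0,0,-0.7,0]]}'
python3 -m inch '{"motion":[[1,0,0,-0.7,0],[1,0,0,-0.7,0],[1,0,0,-0.7,0],[1,0,0,-0.7,0],[1,0,0,-0.7,0]]}'
python3 -m inch '{"motion":[[1,0,0,-0.7,0],[1,0,0,-0.5,0],[1,0,0,-0.3,0],[1,0,0,0,0],[1,0,0,0,0]]}'
python3 - <<'E'
from h import *
for n in('scene','top'): shot(n,n+'2')
a=np.load('pics/top2.npz')['p'][150:260,170:420,::-1];b=np.load('pics/scene2.npz')['p'][40:300,180:440,::-1]
c=np.zeros((600,800,3),np.uint8); a=cv2.resize(a,(700,308)); c[:308,:700]=a; b=cv2.resize(b,(290,290)); c[309:599,:290]=b; cv2.imwrite('pics/e.png',c)
E
```

```text
time_s: 3.87
eef_pos: [448.3, -110.0, 147.3]
eef_rot: [-3.14, -0.001, 1.571]
force: [1.1, -0.8, -1.2]
grip_width: 5.2
grasp_force: 30.0
time_s: 4.28
eef_pos: [448.2, -110.0, 287.8]
eef_rot: [-3.141, -0.0, 1.571]
force: [1.5, 0.5, -1.4]
grip_width: 5.0
grasp_force: 30.0
time_s: 4.7
eef_pos: [448.8, -110.2, 346.0]
eef_rot: [3.141, 0.0, 1.571]
force: [-1.1, 0.0, -2.5]
grip_width: 5.1
grasp_force: 30.0
```

View pics/e.png

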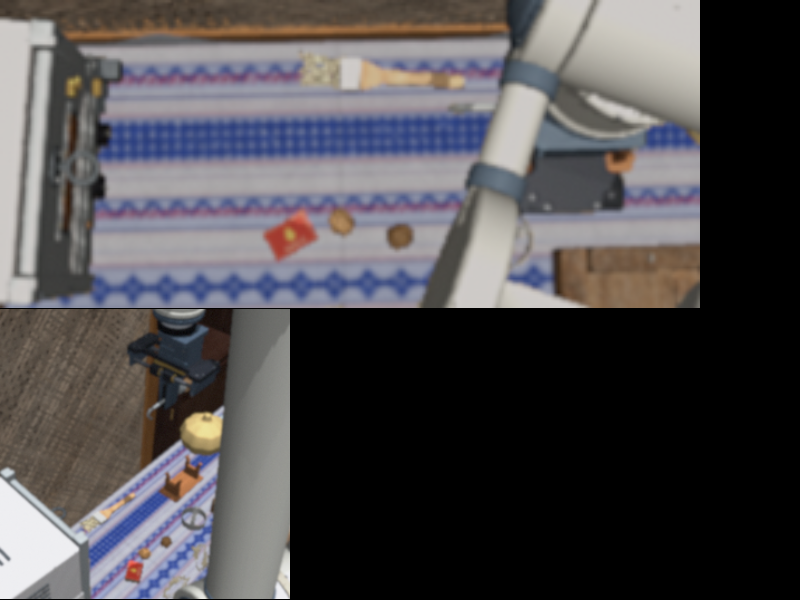

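```bash
python3 - <<'E'
from h import *
T=np.load('pics/top2.npz')['d']; print(T[183:195,326:348].astype(int))
for v in range(183,195):
  for u in range(326,348):
    if 850<T[v,u]<960: print(u,v,at_d('top',u,v,T[v,u]).round(1),end=' ')
E
```

```text
[[1266 1261 1264 1266 1264 1259 1261 1269 1265 1264 1265 1268 1262 1265
  1265 1266 1268 1265 1267 1264 1263 1264]
 [1265 1264 1263 1266 1265 1261 1263 1261 1265 1262 1266 1262 1263 1264
  1265 1262 1265 1264 1262 1266 1266 1264]
 [1268 1264 1263 1263 1266 1266 1264 1263 1263 1263 1259 1264 1265 1262
  1272 1266 1261 1268 1262 1264 1265 1263]
 [1259 1260 1261 1260 1263 1263 1264 1264 1262 1264 1261 1266 1260 1263
  1265 1262 1265 1264 1265 1267 1267 1266]
 [1259 1266 1269 1259 1261  908  906  908  904  903  902  901  905  906
   902  906  904  905  905  904  902  561]
 [1261 1263 1257 1266  907  906  908  902  903  903  904  904  905  903
   903  901  903  903  903  903  905  557]
 [1266 1267 1263 1258  910  908  904  906  906  904  908  905  906  906
   902  903  904  907  907  909  905  555]
 [1258 1264 1258 1257 1260 1259  921  925  925  927 1260 1262 1262 1260
  1267 1261 1264 1260 1262 1264  560  555]
 [1261 1260 1260 1261 1260 1260 1262 1266 1266 1262 1260 1267 1261 1264
  1266 1261 1265 1260 1263 1265  558  554]
 [1263 1265 1260 1263 1262 1264 1261 1261 1265 1262 1263 1265 126
[... 1092 characters left out ...]
 343 188 [446.2 -69.2 358.7] 344 188 [446.1 -71.3 359. ] 345 188 [446.  -73.5 358.9] 346 188 [446.2 -76.1 357. ] 330 189 [445.6 -41.6 350.7] 331 189 [445.2 -43.5 353.3] 332 189 [444.7 -45.1 357. ] 333 189 [444.9 -47.7 354.7] 334 189 [444.9 -49.9 354.5] 335 189 [444.5 -51.7 357.4] 336 189 [444.9 -54.5 353.4] 337 189 [444.5 -56.2 356.5] 338 189 [444.6 -58.6 355.6] 339 189 [444.6 -60.8 355.4] 340 189 [444.  -62.3 359.4] 341 189 [444.1 -64.7 358.3] 342 189 [444.2 -67.2 357. ] 343 189 [444.5 -69.9 354.2] 344 189 [444.4 -72.  354.9] 345 189 [444.6 -74.6 352.7] 346 189 [444.1 -76.1 356.4] 332 190 [444.6 -47.6 339.6] 333 190 [445.  -50.4 335.8] 334 190 [445.  -52.7 335.8] 335 190 [445.2 -55.2 333.8]
```

```bash
python3 -m inch '{"motion":[[1,0,0,-0.15,0.041],[1,0.2,0,0,0.041],[1,0.4,-0.15,0,0],[1,0.6,-0.15,0,0],[1,0.6,-0.15,0,0]]}'
python3 -m inch '{"motion":[[1,0.6,-0.15,0,0],[1,0.6,-0.15,0,0],[1,0.6,-0.15,0,0],[1,0.6,-0.15,0,0],[1,0.6,-0.15,0,0]]}'
python3 -m inch '{"motion":[[1,0.6,-0.15,0,0],[1,0.6,-0.15,0,0],[1,0.4,-0.13,0,0],[1,0.2,-0.05,0,0],[1,0.1,0,0,0]]}'
python3 -m inch '{"motion":[[1,0.1,0,0,0],[1,0,0,0,0],[1,0,0,0,0]]}'
python3 - <<'E'
from h import *
p,T=shot('top','top3'); print(camera_model('top')['eye'])
crop('top3',175,275,150,250,6,'f')
E
```

```text
time_s: 5.22
eef_pos: [435.9, -36.5, 350.6]
eef_rot: [-3.139, -0.0, 1.487]
force: [0.5, 0.1, -1.7]
grip_width: 5.1
grasp_force: 30.0
time_s: 5.63
eef_pos: [415.7, 86.0, 350.8]
eef_rot: [-3.139, 0.0, 1.489]
force: [0.6, -0.1, -1.0]
grip_width: 5.2
grasp_force: 30.0
time_s: 6.05
eef_pos: [403.0, 163.0, 351.1]
eef_rot: [-3.14, 0.0, 1.49]
force: [-0.2, 1.0, -2.1]
grip_width: 4.9
grasp_force: 30.0
time_s: 6.3
eef_pos: [404.3, 165.6, 351.7]
eef_rot: [-3.141, 0.0, 1.488]
force: [0.2, 0.1, -2.2]
grip_width: 5.0
grasp_force: 30.0
[ 331.94687418   85.98475208 1251.38849607]
```

View pics/f.png

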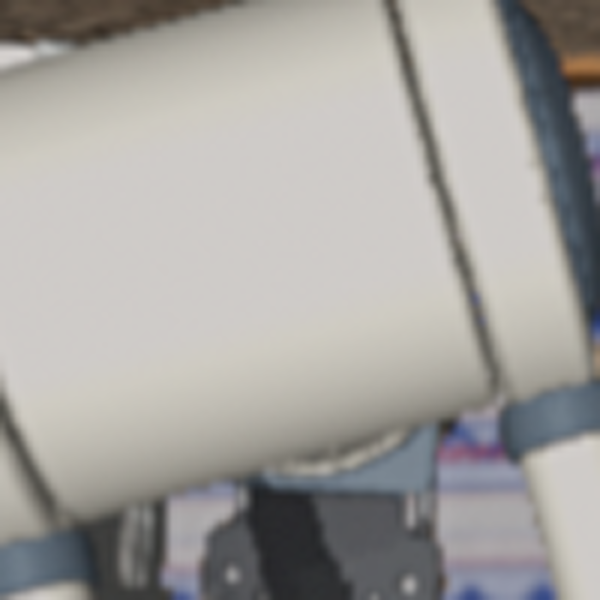

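The elbow hides both hook and ring from the top camera; I check the scene camera.

```bash
python3 - <<'E'
from h import *
p,T=shot('scene','scene3')
R=Ro.from_euler('xyz',cm('scene')['attitude']).as_matrix()
def pj(P):
    m=cm('scene');c=R.T@(np.array(P)-m['eye']);x=c[:2]/c[2];x=x*(1+m['k1']*(x@x));return x*m['fx']+[m['cx'],m['cy']]
print('ring',pj([409,251.5,320]),'hookend',pj([408,234.7,361]))
crop('scene3',165,285,150,240,6.6,'g')
E
```

```text
ring [231.78249582 221.321122  ] hookend [237.00765903 202.58646835]
```

View pics/g.png

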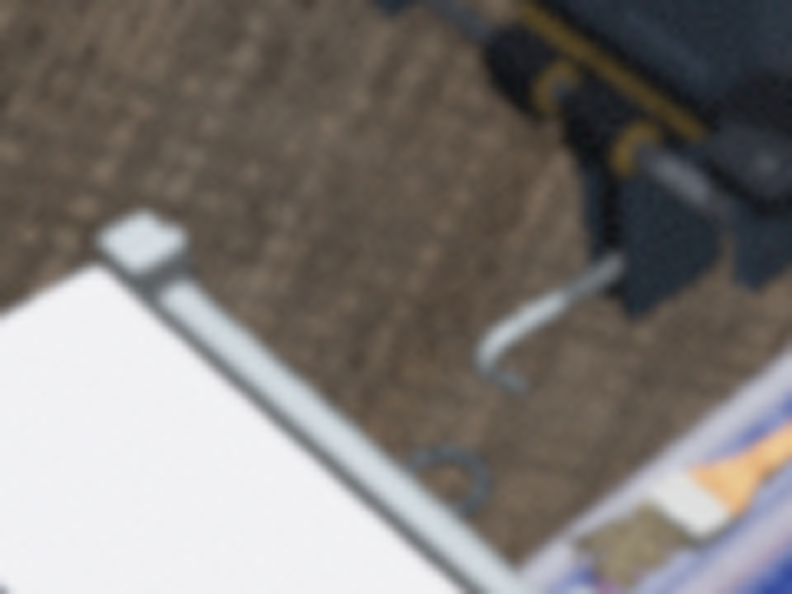

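Hook (bend at crop (480,355), tip at (520,388)) and ring (front arc right edge (490,480), top (445,447)) are both visible in the scene camera. I measure them in the same frame by depth.

```bash
python3 - <<'E'
from h import *
from scipy.optimize import least_squares
np.set_printoptions(precision=1,suppress=True,linewidth=200)
T=np.load('pics/scene3.npz')['d']
def pts(u0,u1,v0,v1,f):
    P=np.array([at_d('scene',u,v,T[v,u]) for v in range(v0,v1) for u in range(u0,u1) if T[v,u]>0]); return P[f(P)]
P=pts(225,243,214,232,lambda P:(abs(P[:,2]-320)<10)&(P[:,1]<262)&(P[:,1]>230))
print(len(P),np.median(P[:,2])); print(P[np.lexsort((P[:,1],))][::3])
f=least_squares(lambda c:np.hypot(P[:,0]-c[0],P[:,1]-c[1])-12,[409,251.5],loss='soft_l1');print('ring',f.x)
Q=pts(234,264,184,212,lambda P:(P[:,2]>325)&(P[:,2]<370)&(P[:,1]>170)&(P[:,1]<245)); print(len(Q)); print(Q[np.argsort(Q[:,1])][::2])
E
```

```text
59 317.9862037877606
[[404.1 239.5 317.6]
 [405.6 240.7 317.5]
 [409.4 242.4 319. ]
 [400.6 242.6 319.9]
 [397.6 243.1 316.7]
 [413.6 244.  317.1]
 [401.7 244.5 317.7]
 [398.2 245.  320.8]
 [397.4 245.9 319.3]
 [416.5 247.  314.4]
 [398.4 247.8 317. ]
 [394.9 248.5 317.4]
 [418.6 250.1 318.4]
 [420.1 251.4 318.3]
 [393.5 252.7 316.2]
 [417.3 253.8 319.5]
 [416.2 255.  318.4]
 [392.6 256.2 316.9]
 [419.3 257.5 318.1]
 [395.2 259.  317.2]]
ring [406.2 253.7]
179
[[406.4 178.4 363.2]
 [404.7 179.9 368.1]
 [391.4 180.2 352.3]
 [410.3 180.9 339.9]
 [407.1 181.1 345.1]
 [400.8 181.3 363.5]
 [408.9 181.5 360.9]
 [411.7 181.8 353.7]
 [414.2 181.8 360.5]
 [405.5 181.9 368.9]
 [405.7 182.  360.7]
 [406.  182.1 349.4]
 [410.8 182.3 363.1]
 [400.1 182.3 356.4]
 [406.  182.4 344. ]
 [399.7 182.5 362.3]
 [400.  182.6 351. ]
 [388.5 182.7 370. ]
 [402.2 182.8 360.8]
 [399.5 182.8 359.9]
 [407.3 182.8 368.5]
 [410.1 183.2 358.7]
 [391.2 183.3 349.2]
 [412.7 183.4 357. ]
 [407.  183.5 360.9]
 [412.5 183.5 360. ]
 [409.5 183.7 362.2]
 [411.8 183.9 369. ]
 [403.6 184.2 360.9]
 [389.8 184.3 367.5]
 [395
[... 555 characters left out ...]
362.6]
 [404.8 210.7 363.1]
 [402.  211.  359.8]
 [402.9 212.6 363.1]
 [404.4 214.  360.4]
 [406.3 214.7 362.3]
 [404.4 216.6 362.4]
 [406.4 217.4 361.6]
 [401.9 219.2 360.6]
 [404.4 221.1 337.6]
 [405.  221.4 362.8]
 [403.6 222.  336. ]
 [406.9 222.2 362.1]
 [404.5 223.6 339.5]
 [404.8 224.5 359.8]
 [403.9 225.1 363.7]
 [404.5 226.  344.3]
 [408.7 226.  361. ]
 [403.7 226.9 342.7]
 [403.9 228.1 360.4]
 [404.7 228.8 340.7]
 [405.5 229.  362.8]
 [407.8 229.5 361.5]
 [403.5 229.6 345.1]
 [403.5 231.4 357.7]
 [405.9 231.4 361.6]
 [404.3 231.5 346. ]
 [403.7 231.8 349.4]
 [407.6 232.6 358.5]
 [405.1 232.7 354.8]
 [405.1 233.4 346.9]
 [405.6 235.  353.5]
 [407.4 235.8 355.6]
 [406.4 236.8 354.2]]
```

```bash
python3 -m inch '{"motion":[[1,0.2,-0.03,0,0],[1,0.25,0,0,0],[1,0.22,0,0,0],[1,0.1,0,0,0],[1,0.05,0,0,0]]}'
python3 -m inch '{"motion":[[1,0,0,0,0],[1,0,0,0,0],[1,0,0,0.1,0],[1,0,0,0.1,0],[1,0,0,0,0]]}'
cat >> h.py <<'E'
def hookring(tag):
    p,T=shot('scene',tag); e=arm.get_state()['eef_pos']
    P=[at_d('scene',u,v,T[v,u]) for v in range(195,280) for u in range(215,262) if T[v,u]>0]; P=np.array(P)
    u=np.array([.0815,.997]);w=np.array([.997,-.0815]); d=P[:,:2]-e[:2]; Q=np.c_[d@u,d@w,P[:,2]-e[2]]
    return e,Q
E
python3 - <<'E'
from h import *
np.set_printoptions(precision=1,suppress=True,linewidth=200)
e,Q=hookring('s4'); print(e, arm.get_state()['force'])
k=(abs(Q[:,1])<22)&(Q[:,0]>25)&(Q[:,0]<95)&(Q[:,2]>-60)&(Q[:,2]<15)
A=Q[k]; print(A[np.lexsort((A[:,0],))][::2])
crop('s4',200,275,180,236,10,'i')
E
```

```text
time_s: 6.82
eef_pos: [405.6, 200.0, 351.8]
eef_rot: [-3.142, -0.0, 1.49]
force: [0.7, -1.0, -2.2]
grip_width: 4.9
grasp_force: 30.0
time_s: 7.23
eef_pos: [405.2, 198.7, 343.0]
eef_rot: [-3.14, 0.001, 1.488]
force: [-0.3, -0.2, -2.1]
grip_width: 5.3
grasp_force: 30.0
[405.3 198.7 343.4] [ 0.2  0.5 -2.5]
[[ 25.9  -5.3  10.2]
 [ 27.5  -4.3  10.7]
 [ 28.   -4.6   8.4]
 [ 30.7  -4.6   4.8]
 [ 31.5  -6.1  12.1]
 [ 32.4  -0.9   8.7]
 [ 33.5  -5.1   7.2]
 [ 36.5  -6.   10.1]
 [ 36.9  -3.6  11.3]
 [ 37.8  -1.5  10.3]
 [ 38.9  -5.5   5.8]
 [ 39.5  -3.2 -27.7]
 [ 40.7  -5.    9.5]
 [ 41.7  -3.  -23.2]
 [ 42.4  -9.8 -25.9]
 [ 42.9  -4.5   8. ]
 [ 43.1   4.8 -25.5]
 [ 43.3  -8.  -23.8]
 [ 44.   -2.6 -24.7]
 [ 44.5  -3.  -27. ]
 [ 44.6  -3.8  11.4]
 [ 44.8  -9.8 -24. ]
 [ 45.   -1.2   9.7]
 [ 45.4  -4.8  10. ]
 [ 45.9 -14.  -25.6]
 [ 46.3   4.2 -28.6]
 [ 46.6   6.6 -24.4]
 [ 46.9 -12.4 -23.2]
 [ 47.1  -9.4 -25.6]
 [ 47.7  -4.4   8.5]
 [ 47.8   5.2 -25.2]
 [ 48.4  -2.4  10.3]
 [ 49.  -11.8 -25. ]
 [ 49.4   9.5 -24.6]
 [ 50.   -4.4  10.3]
 [ 50.9  -5.3   8.8]
 [ 51.9  -3.4   8. ]
 [ 52.2  -6.8   8.
[... 983 characters left out ...]
 12.5]
 [ 83.6  -7.6  12.8]
 [ 83.7   4.6  11.3]
 [ 84.    0.7  14.8]
 [ 84.4 -11.8  14.1]
 [ 85.1 -21.5  14.4]
 [ 85.2  -0.7  13.9]
 [ 85.5 -10.   13.5]
 [ 85.6 -21.9  12.3]
 [ 86.   -7.9  14.9]
 [ 86.1 -16.4  10.8]
 [ 86.3  -5.   12.7]
 [ 86.5 -17.4  14.8]
 [ 86.9  -8.9  13.7]
 [ 87.1   3.1  12.3]
 [ 87.9  -7.   12.8]
 [ 88.2   1.8  11.4]
 [ 88.5  -4.5  11.2]
 [ 88.8 -17.2  13.6]
 [ 88.8  -8.   11.6]
 [ 89.1   1.   10. ]
 [ 89.4 -20.7  11.4]
 [ 89.5   0.9   7.5]
 [ 89.6 -20.1   5.4]
 [ 89.8 -17.    2.9]
 [ 89.9 -21.    9.3]
 [ 90.1 -18.3   9.9]
 [ 90.3  -9.9  11.5]
 [ 90.4 -15.    4.6]
 [ 90.5  -4.2  12.5]
 [ 90.5 -15.7   8. ]
 [ 90.6  -7.    9.3]
 [ 90.8  -9.8   6.1]
 [ 91.1  -0.7   4.4]]
```

View pics/i.png

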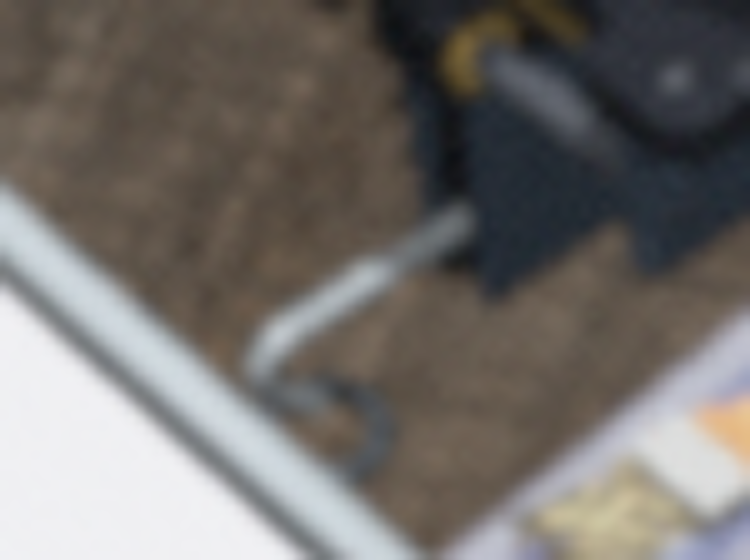

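The crop shows the leg tip above the ring's hole (tip at crop ≈(300,395), ring around (335,430)); the numbers agree: ring at pole (167, −34.7), lateral offset ≈0. I insert.

```bash
python3 -m inch '{"motion":[[1,0,0,0.1,0],[1,0,0,0.12,0],[1,-0.03,0,0.04,0],[1,-0.04,0,0.05,0],[1,-0.04,0,0.05,0]]}'
python3 -m inch '{"motion":[[1,-0.05,0,0.06,0],[1,-0.05,0,0.06,0],[1,-0.05,0,0.06,0],[1,0,0,0,0],[1,0,0,0,0]]}'
python3 - <<'E'
from h import *
np.set_printoptions(precision=1,suppress=True,linewidth=200)
e,Q=hookring('s5'); print(e, arm.get_state()['force'])
k=(abs(Q[:,1]+4)<20)&(Q[:,0]>25)&(Q[:,0]<75)&(Q[:,2]>-60)&(Q[:,2]<14)
A=Q[k]; r=A[(A[:,2]<3)]; h=A[A[:,2]>3]
print('rod',np.median(h,0),h[:,0].max()); print(r[np.argsort(r[:,0])][::2])
E
```

```text
time_s: 7.7
eef_pos: [405.2, 194.5, 329.3]
eef_rot: [-3.141, 0.0, 1.489]
force: [0.2, -0.2, -2.0]
grip_width: 4.6
grasp_force: 30.0
time_s: 8.12
eef_pos: [404.7, 188.5, 322.2]
eef_rot: [-3.141, -0.0, 1.489]
force: [-0.1, 0.7, -2.0]
grip_width: 5.4
grasp_force: 30.0
[404.8 188.6 322.4] [ 0.6  0.8 -1.8]
rod [49.8 -4.4  9. ] 69.79314961051477
[[ 51.   -5.4  -4.1]
 [ 52.8 -10.6  -4.3]
 [ 52.9  -4.7  -3.1]
 [ 53.7   0.6  -3.9]
 [ 54.2  -9.6  -1. ]
 [ 54.6  -3.7  -2.7]
 [ 55.4 -13.5  -5.7]
 [ 55.7  -4.  -13.6]
 [ 55.9  -8.2  -3.9]
 [ 56.7 -12.3  -2.8]
 [ 58.  -13.8  -3.5]
 [ 59.3  -5.3 -12.6]
 [ 59.5   9.1  -3.5]
 [ 59.9 -16.2  -2.8]
 [ 60.4  -3.4 -13.4]
 [ 60.9 -13.9  -7.1]
 [ 61.3 -14.8  -3. ]
 [ 62.2   9.   -4.4]
 [ 62.9  11.5  -5.9]
 [ 62.9 -16.4  -6.3]
 [ 63.5 -13.9  -8. ]
 [ 64.7   5.7  -2.6]
 [ 65.3  -3.6  -9.3]
 [ 66.2  -5.3  -4.2]
 [ 66.4 -14.7  -5. ]
 [ 66.7   6.6  -4.9]
 [ 67.4   8.7  -3.1]
 [ 67.9   8.4  -5.4]
 [ 68.4  -5.1  -2.6]
 [ 69.   -6.3   1.8]
 [ 69.6  -3.4  -3.2]
 [ 70.4   8.1  -3.3]]
```

```bash
python3 -m inch '{"motion":[[1,0.02,0,0.06,0],[1,0.015,0,0.06,0],[1,0,0,0.04,0],[1,0,0,0.04,0],[1,0,0,0,0]]}'
python3 -m inch '{"motion":[[1,0,0,0.06,0],[1,0,0,0.06,0],[1,0,0,0.06,0],[1,0,0,0.06,0],[1,0,0,0.06,0]]}'
python3 - <<'E'
from h import *
np.set_printoptions(precision=1,suppress=True,linewidth=200)
e,Q=hookring('s6'); print(e, arm.get_state()['force'])
k=(abs(Q[:,1]+4)<20)&(Q[:,0]>10)&(Q[:,0]<75)&(Q[:,2]>-60)&(Q[:,2]<20)
A=Q[k]; A=A[np.argsort(A[:,0])]; h=A[abs(A[:,1]+4)<3]; print(h[::3]); r=A[abs(A[:,1]+4)>6]; print(r[::3])
E
```

```text
time_s: 8.58
eef_pos: [404.7, 190.1, 313.9]
eef_rot: [-3.141, 0.0, 1.489]
force: [-0.3, 0.9, -1.8]
grip_width: 5.1
grasp_force: 30.0
time_s: 9.0
eef_pos: [404.9, 190.0, 302.1]
eef_rot: [3.142, -0.0, 1.489]
force: [-0.6, 0.4, 0.5]
grip_width: 5.0
grasp_force: 30.0
[404.7 190.  301.7] [ 0.6  0.3 -1.6]
[[16.2 -2.3  9.9]
 [17.1 -5.7 -1.8]
 [17.7 -3.9  9.3]
 [21.1 -1.7 10.1]
 [22.1 -2.8  8.7]
 [26.9 -5.5 11.5]
 [28.5 -1.   9. ]
 [31.1 -4.3 10.7]
 [33.9 -1.3 10.4]
 [36.8 -4.9 12.6]
 [37.7 -2.8 11.5]
 [41.2 -3.6  8.8]
 [43.4 -3.3 10.3]
 [45.6 -5.7  7.9]
 [46.9 -4.5 11. ]
 [50.8 -3.1 12.8]
 [51.2 -3.3 10.3]
 [52.4 -4.8  9.5]
 [54.4 -6.6  3.5]
 [54.7 -1.5 11.6]
 [57.4 -1.6 10.7]
 [59.  -3.6 10.6]
 [60.3 -4.7  6.6]
 [62.4 -4.6 11.1]
 [63.2 -2.3  9.8]
 [65.5 -5.   7.9]
 [66.3 -5.8  6.2]
 [67.  -3.4  4.7]
 [69.  -3.2  9.1]]
[[ 10.2 -17.   14.3]
 [ 11.6 -15.2   4.9]
 [ 12.2 -16.1   9. ]
 [ 14.7 -15.4   1.3]
 [ 15.1 -15.8  -1.2]
 [ 15.2 -16.2   5.4]
 [ 16.4 -10.6 -10.7]
 [ 16.7  12.3  16.6]
 [ 17.2 -15.   -3.3]
 [ 17.3   2.9   6.6]
 [ 17.6 -16.6  19.5]
 [ 17.8 -13.5  14.2]
 [ 18.1   3.   -8.2]
 [ 18.1 -13.8  11.7]
 [ 18.3 -13.7   5.6]
 [ 18.4 -10.6   3.2]
 [ 18.6   3.9  15.7]
 [ 18.9 -14.    0.3]
 [ 19.1 -11.3   1.3]
 [ 19.9 -12.6   9. ]
 [ 54.3 -12.8   5.7]
 [ 55.6   4.3   4.3]
 [ 56.6 -15.4   3.6]
 [ 58.3   7.1   7.1]
 [ 58.8   9.8   5.3]
 [ 59.9 -13.3   4.5]
 [ 60.7   7.5   5.6]
 [ 62.2   8.8   5.7]
 [ 63.4   7.3   4.9]
 [ 65.    8.5   5.1]
 [ 65.6   8.    2.9]
 [ 67.6 -16.4   4.2]
 [ 68.9 -14.8   3.9]
 [ 70.6   7.5   7.3]]
```

```bash
cat >> h.py <<'E'
from scipy.optimize import least_squares
def fit(f,e,zr):
    T=np.load(f'pics/{f}.npz')['d']; P=np.array([at_d('scene',u,v,T[v,u]) for v in range(195,290) for u in range(200,262) if T[v,u]>0])
    u=np.array([.0815,.997]);w=np.array([.997,-.0815]); d=P[:,:2]-e[:2]; Q=np.c_[d@u,d@w,P[:,2]-e[2]]
    r=Q[(abs(Q[:,2]-zr)<5)&(abs(Q[:,0]-62)<20)&(abs(Q[:,1]+4)<19)]
    if zr>-10: r=r[abs(r[:,1]+4)>5.5]
    g=least_squares(lambda c:np.hypot(r[:,0]-c[0],r[:,1]-c[1])-12,[62,-4],loss='soft_l1',f_scale=1).x
    h=Q[(abs(Q[:,1]+4)<3.5)&(Q[:,2]>4)&(Q[:,2]<40)&(Q[:,0]>25)&(Q[:,0]<75)]; s=np.polyfit(h[:,0],h[:,2],1)
    return g.round(1),len(r),np.median(r[:,2]).round(1),'outer',np.sort(h[:,0])[-3:].round(1),'pitch',s[0].round(3),'rod z@45',np.polyval(s,45).round(1)
E
python3 - <<'E'
from h import *
print(fit('s4',[405.3,198.7,343.4],-25));print(fit('s5',[404.8,188.6,322.4],-4));print(fit('s6',[404.7,190,301.7],5))
E
```

```text
(array([55.3, -3.6]), 46, np.float64(-25.0), 'outer', array([68.3, 68.3, 69.9]), 'pitch', np.float64(-0.044), 'rod z@45', np.float64(8.9))
(array([63.8, -3.4]), 34, np.float64(-3.9), 'outer', array([68. , 68.5, 68.8]), 'pitch', np.float64(-0.04), 'rod z@45', np.float64(9.0))
(array([63.8, -3.8]), 44, np.float64(5.2), 'outer', array([68.6, 68.6, 69. ]), 'pitch', np.float64(-0.057), 'rod z@45', np.float64(9.8))
```

```bash
python3 -m inch '{"motion":[[1,0,0,0.06,0],[1,0,0,0.08,0],[1,0,0,0.08,0],[1,0,0,0.08,0],[1,0,0,0.08,0]]}'
python3 -m inch '{"motion":[[1,0,0,0.09,0],[1,0,0,0.09,0],[1,0,0,0.09,0],[1,0,0,0.09,0],[1,0,0,0.09,0]]}'
python3 -m inch '{"motion":[[1,0,0,0.09,0],[1,0,0,0.09,0],[1,0,0,0.09,0],[1,0,0,0.09,0],[1,0,0,0.09,0]]}'
python3 -m inch '{"motion":[[1,0,0,0.06,0],[1,0,0,0.05,0],[1,0,0,0.05,0],[1,0,0,0.03,0],[1,0,0,0,0]]}'
python3 - <<'E'
from h import *
st=arm.get_state();e=st['eef_pos'];shot('scene','s7');print(e,st['force'],fit('s7',e,5))
E
```

```text
time_s: 9.47
eef_pos: [404.8, 190.0, 286.8]
eef_rot: [-3.142, -0.0, 1.489]
force: [0.1, 0.1, 1.2]
grip_width: 4.8
grasp_force: 30.0
time_s: 9.88
eef_pos: [404.8, 190.0, 268.7]
eef_rot: [-3.142, -0.0, 1.489]
force: [-0.0, 0.2, 1.0]
grip_width: 4.9
grasp_force: 30.0
time_s: 10.3
eef_pos: [404.9, 190.0, 250.8]
eef_rot: [3.142, -0.0, 1.489]
force: [-1.1, 0.2, 1.2]
grip_width: 5.1
grasp_force: 30.0
time_s: 10.72
eef_pos: [404.8, 190.0, 243.3]
eef_rot: [-3.141, 0.0, 1.489]
force: [-0.7, 0.5, 1.0]
grip_width: 5.2
grasp_force: 30.0
[404.80741656 190.00965746 243.32311417] [-0.6726943   0.45420827  0.9922053 ] (array([60.7, -3.3]), 3, np.float64(3.8), 'outer', array([54.1, 54.3, 56.2]), 'pitch', np.float64(0.02), 'rod z@45', np.float64(10.1))
```

```bash
python3 -m inch '{"motion":[[1,0,0,0.05,0],[1,0,0,0.05,0],[1,0,0,0.05,0],[1,0,0,0.05,0],[1,0,0,0.05,0]]}'
python3 -m inch '{"motion":[[1,0,0,0.04,0],[1,0,0,0.04,0],[1,0,0,0.04,0],[1,0,0,0.04,0],[1,0,0,0.04,0]]}'
```

```text
time_s: 11.18
eef_pos: [404.9, 190.0, 233.3]
eef_rot: [3.142, -0.0, 1.489]
force: [0.0, 0.4, 1.3]
grip_width: 5.1
grasp_force: 30.0
time_s: 11.6
eef_pos: [404.8, 190.0, 225.4]
eef_rot: [3.142, 0.0, 1.489]
force: [-0.5, 0.1, 2.1]
grip_width: 5.0
grasp_force: 30.0
```

```bash
python3 -m inch '{"motion":[[1,0,0,0.03,0],[1,0,0,0.03,0],[1,0,0,0.03,0],[1,0,0,0.03,0],[1,0,0,0.03,0]]}'
```

```text
time_s: 12.02
eef_pos: [404.8, 190.0, 219.4]
eef_rot: [-3.142, 0.0, 1.489]
force: [-1.1, -1.6, 1.2]
grip_width: 5.1
grasp_force: 30.0
```

```bash
python3 -m inch '{"motion":[[1,0,0,0.03,0],[1,0,0,0.03,0],[1,0,0,0.03,0]]}'
```

```text
time_s: 12.27
eef_pos: [404.8, 190.0, 215.8]
eef_rot: [-3.142, -0.0, 1.489]
force: [-1.1, 0.2, 0.9]
grip_width: 5.0
grasp_force: 30.0
```

```bash
python3 -m inch '{"motion":[[1,0,0,0.03,0],[1,0,0,0.03,0],[1,0,0,0.03,0],[1,0,0,0.03,0]]}'
```

```text
time_s: 12.6
eef_pos: [404.9, 190.2, 211.0]
eef_rot: [3.141, -0.0, 1.489]
force: [-0.6, 1.9, 1.9]
grip_width: 5.0
grasp_force: 30.0
```

```bash
python3 -m inch '{"motion":[[1,0,0,0.03,0],[1,0,0,0.03,0],[1,0,0,0.03,0],[1,0,0,0.03,0]]}'
```

```text
time_s: 12.93
eef_pos: [405.0, 190.1, 206.3]
eef_rot: [3.141, -0.0, 1.489]
force: [-0.6, 1.4, 2.4]
grip_width: 4.8
grasp_force: 30.0
```

```bash
python3 -m inch '{"motion":[[1,0,0,0.025,0],[1,0,0,0.025,0],[1,0,0,0.025,0]]}'
```

```text
time_s: 13.18
eef_pos: [404.9, 190.0, 203.3]
eef_rot: [3.141, -0.0, 1.489]
force: [0.6, 0.0, 2.9]
grip_width: 5.1
grasp_force: 30.0
```

```bash
python3 -m inch '{"motion":[[1,0,0,0.025,0],[1,0,0,0.025,0],[1,0,0,0.025,0]]}'
```

```text
time_s: 13.43
eef_pos: [404.9, 190.0, 200.3]
eef_rot: [3.142, -0.0, 1.489]
force: [-1.4, 0.7, 2.6]
grip_width: 5.3
grasp_force: 30.0
```

```bash
python3 -m inch '{"motion":[[1,0,0,0.025,0],[1,0,0,0.025,0]]}'
```

```text
time_s: 13.6
eef_pos: [404.8, 190.0, 198.2]
eef_rot: [-3.142, 0.0, 1.489]
force: [0.2, 0.6, 2.8]
grip_width: 5.3
grasp_force: 30.0
```

```bash
python3 - <<'E'
from h import *
st=arm.get_state();e=st['eef_pos'];shot('scene','s8');print(e,st['force'])
T=np.load('pics/s8.npz')['d'];P=np.array([at_d('scene',u,v,T[v,u]) for v in range(195,340) for u in range(200,300) if T[v,u]>0])
u=np.array([.0815,.997]);w=np.array([.997,-.0815]); d=P[:,:2]-e[:2]; Q=np.c_[d@u,d@w,P[:,2]-e[2]]
h=Q[(abs(Q[:,1]+4)<3.5)&(abs(Q[:,2]-15)<35)&(Q[:,0]>17)&(Q[:,0]<75)];print(h[np.argsort(h[:,0])].round(1)[::2])
crop('s8',200,300,220,295,7.5,'j')
E
```

```text
[404.82031148 190.01827803 198.22914275] [0.20383401 0.64539715 2.77282781]
[[17.5 -2.  27. ]
 [37.7 -2.8 31.3]
 [39.2 -4.2 27. ]
 [41.3 -3.8 31.9]
 [43.9 -3.8 34.2]
 [47.2 -4.6 37.7]]
```

View pics/j.png

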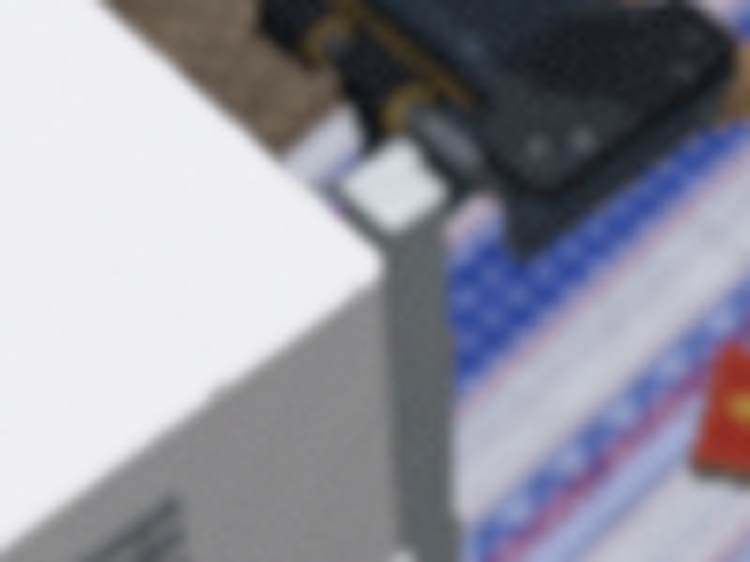

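```bash
python3 - <<'E'
from h import *
e=np.array([404.8,190,198.2]);u0=np.array([.0815,.997]);w=np.array([.997,-.0815])
def lst(cam,f,ur,vr,cond,n=25):
    T=np.load(f'pics/{f}.npz')['d'];o=[]
    for v in range(*vr):
        for u in range(*ur):
            if T[v,u]>0:
                p=at_d(cam,u,v,T[v,u]);d=p[:2]-e[:2];q=(d@u0,d@w,p[2]-e[2])
                if cond(q): o.append((u,v)+tuple(np.round(q,1)))
    print(cam,len(o)); [print(*x) for x in o[::max(1,len(o)//n)]]
lst('scene','s8',(200,330),(180,330),lambda q:abs(q[1]+4)<6 and 17<q[0]<75 and -30<q[2]<50)
lst('scene','s8',(200,420),(100,330),lambda q:abs(q[1]+4)<16 and -190<q[0]<-45 and q[2]>-160 and q[2]<45)
shot('top','top8')
lst('top','top8',(180,420),(150,260),lambda q:abs(q[1]+4)<16 and -190<q[0]<75 and q[2]>-150 and q[2]<45)
E
```

```text
scene 11
251 240 17.5 -2.0 27.1
244 244 37.8 -2.8 31.4
245 244 36.1 -4.2 31.2
241 245 47.2 -4.6 37.8
242 245 44.0 -3.8 34.2
243 245 41.3 -3.7 31.9
244 245 39.7 -5.1 31.7
242 246 45.6 -5.6 33.9
243 246 43.3 -6.2 32.4
244 246 39.2 -4.2 27.0
245 246 38.8 -7.2 29.5
scene 94
301 225 -147.6 3.6 -58.3
299 226 -138.2 1.6 -52.9
302 226 -143.9 -3.2 -53.4
305 226 -160.4 1.3 -70.3
301 227 -139.2 -4.3 -52.5
304 227 -147.4 -6.9 -56.7
307 227 -162.4 -3.8 -71.4
301 228 -134.0 -9.2 -47.9
304 228 -145.1 -9.2 -56.8
307 228 -157.8 -8.1 -67.9
301 229 -135.6 -8.0 -54.0
304 229 -142.9 -11.4 -57.0
307 229 -156.5 -9.4 -69.6
301 230 -130.7 -12.6 -49.8
304 230 -141.6 -12.7 -58.6
307 230 -154.3 -11.6 -69.8
301 231 -131.6 -12.0 -54.9
304 231 -139.6 -14.8 -58.9
307 231 -153.1 -12.9 -71.6
299 232 -123.4 -13.0 -51.1
302 232 -136.0 -11.7 -62.6
305 232 -146.2 -12.5 -70.2
298 233 -118.8 -14.2 -50.1
301 233 -129.8 -14.1 -59.3
304 233 -142.3 -12.9 -70.6
299 234 -123.7 -13.2 -58.8
302 234 -134.9 -13.1 -68.1
297 235 -117.4 -12.5 -58.1
300 235 -127.5 -13.4 -65.7
303 235 -141.2 -11.1 -79.1
298 236 -120.3 -13.4 -63.5
296 237 -115.7 -11.2 -65.6
top 226
263 214 -78.5 7.7 -24.6
270 215 -96.8 6.3 -27.9
267 216 -89.3 2.9 -21.7
276 216 -112.7 5.0 -33.7
285 216 -137.0 7.9 -57.2
272 217 -102.4 1.6 -31.6
281 217 -126.2 3.8 -44.4
290 217 -150.4 5.7 -52.8
271 218 -99.9 -1.2 -31.0
280 218 -123.6 0.7 -39.9
289 218 -147.9 2.9 -54.6
268 219 -92.3 -4.6 -24.8
277 219 -115.8 -2.5 -38.7
286 219 -140.0 -0.2 -53.9
265 220 -84.6 -7.6 -26.2
274 220 -108.1 -5.7 -35.8
283 220 -132.0 -3.7 -48.4
292 220 -156.6 -1.5 -62.9
269 221 -95.1 -9.4 -30.1
278 221 -118.8 -7.5 -40.5
287 221 -142.9 -5.6 -52.0
270 222 -97.8 -11.5 -38.9
279 222 -121.6 -10.0 -41.6
288 222 -145.8 -8.0 -53.6
283 223 -132.5 -11.6 -50.3
292 223 -157.2 -9.4 -66.9
```

The pole has turned about 28° in the fingers, so the ring is still near z≈229. As I continue straight down, the wire will seat in the bend at about 40° and the pull will run along the pole. I proceed slowly.

```bash
python3 -m inch '{"motion":[[1,0,0,0.03,0],[1,0,0,0.03,0],[1,0,0,0.03,0],[1,0,0,0.03,0]]}'
```

```text
time_s: 14.03
eef_pos: [404.9, 190.0, 193.4]
eef_rot: [3.142, -0.0, 1.489]
force: [-0.3, 0.3, 2.6]
grip_width: 5.2
grasp_force: 30.0
```

```bash
python3 -m inch '{"motion":[[1,0,0,0.03,0],[1,0,0,0.03,0],[1,0,0,0.03,0],[1,0,0,0.03,0]]}'
```

```text
time_s: 14.37
eef_pos: [404.8, 190.0, 188.6]
eef_rot: [-3.142, 0.0, 1.489]
force: [-0.2, -1.3, 4.1]
grip_width: 5.2
grasp_force: 30.0
```

```bash
python3 -m inch '{"motion":[[1,0,0,0.03,0],[1,0,0,0.03,0],[1,0,0,0.03,0]]}'; python3 - <<'E'
from h import *
st=arm.get_state();e=st['eef_pos']
_,T=shot('top','t9');u0=np.array([.0815,.997]);w=np.array([.997,-.0815])
P=np.array([at_d('top',u,v,T[v,u]) for v in range(190,240) for u in range(220,320) if T[v,u]>0]);d=P[:,:2]-e[:2]
Q=np.c_[d@u0,d@w,P[:,2]-e[2]];Q=Q[(abs(Q[:,1]+3)<8)&(Q[:,0]>-190)&(Q[:,0]<-45)&(Q[:,2]<40)&(Q[:,2]>-125)]
s=np.polyfit(Q[:,0],Q[:,2],1);print(len(Q),'pitch deg',np.degrees(np.arctan(s[0])),e,Q[:,0].min())
E
```

```text
time_s: 14.62
eef_pos: [404.9, 190.0, 185.0]
eef_rot: [3.142, -0.0, 1.489]
force: [0.0, -0.6, 4.6]
grip_width: 5.3
grasp_force: 30.0
138 pitch deg 39.47706783364089 [404.86318985 190.03420083 185.00683322] -144.69305833149406
```

```bash
python3 -m inch '{"motion":[[1,0,0,0.025,0],[1,0,0,0.025,0],[1,0,0,0.025,0]]}'
```

```text
time_s: 14.92
eef_pos: [404.9, 190.1, 182.1]
eef_rot: [3.141, -0.0, 1.489]
force: [-0.2, -0.2, 4.8]
grip_width: 5.4
grasp_force: 30.0
```

```bash
python3 -m inch '{"motion":[[1,0,0,0.025,0],[1,0,0,0.025,0],[1,0,0,0.025,0]]}'
```

```text
time_s: 15.17
eef_pos: [405.0, 190.2, 179.1]
eef_rot: [3.141, -0.0, 1.489]
force: [-0.1, -0.1, 6.3]
grip_width: 5.5
grasp_force: 30.0
```

```bash
python3 -m inch '{"motion":[[1,0,0,0.025,0],[1,0,0,0.025,0]]}'
```

```text
time_s: 15.33
eef_pos: [405.0, 190.2, 177.2]
eef_rot: [3.141, -0.0, 1.489]
force: [-0.0, 0.8, 6.0]
grip_width: 5.3
grasp_force: 30.0
```

```bash
cat >> h.py <<'E'
def pitch(tag):
    st=arm.get_state();e=st['eef_pos'];_,T=shot('top',tag);u0=np.array([.0815,.997]);w=np.array([.997,-.0815])
    P=np.array([at_d('top',u,v,T[v,u]) for v in range(190,240) for u in range(220,320) if T[v,u]>0]);d=P[:,:2]-e[:2]
    Q=np.c_[d@u0,d@w,P[:,2]-e[2]];Q=Q[(abs(Q[:,1]+3)<8)&(Q[:,0]>-190)&(Q[:,0]<-45)&(Q[:,2]<40)&(Q[:,2]>-150)]
    s=np.polyfit(Q[:,0],Q[:,2],1);print(len(Q),'pitch deg',np.degrees(np.arctan(s[0])).round(1),e.round(1),st['force'].round(1))
E
python3 -c "from h import *;pitch('t10')"
python3 -m inch '{"motion":[[1,0,0,0.02,0],[1,0,0,0.02,0]]}'
python3 -m inch '{"motion":[[1,0,0,0.02,0],[1,0,0,0.02,0]]}'
python3 -c "from h import *;pitch('t11')"
```

```text
118 pitch deg 42.5 [405.  190.2 177.2] [-0.   0.8  6. ]
time_s: 15.55
eef_pos: [405.0, 190.2, 175.6]
eef_rot: [3.141, -0.0, 1.489]
force: [-0.1, 0.9, 5.6]
grip_width: 5.0
grasp_force: 30.0
time_s: 15.72
eef_pos: [405.0, 190.1, 174.0]
eef_rot: [3.141, -0.0, 1.489]
force: [0.1, -0.1, 4.6]
grip_width: 5.3
grasp_force: 30.0
116 pitch deg 42.6 [405.  190.1 174. ] [ 0.1 -0.1  4.6]
```

```bash
python3 -m inch '{"motion":[[1,0,0,0.025,0],[1,0,0,0.025,0]]}'
```

```text
time_s: 15.93
eef_pos: [404.9, 190.0, 171.8]
eef_rot: [3.142, -0.0, 1.489]
force: [-0.1, -1.0, 3.1]
grip_width: 5.2
grasp_force: 30.0
```

```bash
python3 -m inch '{"motion":[[1,0,0,0.025,0],[1,0,0,0.025,0]]}'
```

```text
time_s: 16.1
eef_pos: [404.8, 190.0, 169.7]
eef_rot: [-3.141, 0.0, 1.489]
force: [0.8, -0.9, 0.9]
grip_width: 5.4
grasp_force: 30.0
```

```bash
python3 -m inch '{"motion":[[1,0,0,0.02,0],[1,0,0,0.02,0]]}'
```

```text
time_s: 16.27
eef_pos: [404.7, 190.0, 168.1]
eef_rot: [-3.141, 0.0, 1.489]
force: [0.6, 0.1, 2.0]
grip_width: 5.2
grasp_force: 30.0
```

```bash
python3 -m inch '{"motion":[[1,0,0,0.02,0],[1,0,0,0.02,0]]}'
```

```text
time_s: 16.43
eef_pos: [404.8, 190.0, 166.6]
eef_rot: [-3.141, 0.0, 1.489]
force: [-0.8, 0.2, 2.9]
grip_width: 5.5
grasp_force: 30.0
```

```bash
python3 -m inch '{"motion":[[1,0,0,0.02,0],[1,0,0,0.01,0],[1,0,0,0,0]]}'; python3 -c "from h import *;pitch('t12')"
```

```text
time_s: 16.68
eef_pos: [405.0, 190.2, 165.6]
eef_rot: [3.141, -0.0, 1.489]
force: [-1.1, 0.1, 5.0]
grip_width: 4.9
grasp_force: 30.0
117 pitch deg 45.7 [405.  190.2 165.6] [-1.1  0.1  5. ]
```

Pull fell from 8 N to 3 N (snap), then rose again near the stop. I now unload and lift the hook straight out (the leg is nearly vertical at this pitch).

```bash
python3 -m inch '{"motion":[[1,0,0,-0.05,0],[1,0,0,-0.05,0],[1,0.04,0,-0.05,0],[1,0.04,0,0,0],[1,0,0,0,0]]}'
python3 -m inch '{"motion":[[1,0,0,-0.05,0],[1,0,0,-0.05,0],[1,0,0,-0.05,0],[1,0,0,0,0],[1,0,0,0,0]]}'
```

```text
time_s: 17.15
eef_pos: [405.2, 193.5, 171.6]
eef_rot: [3.141, -0.0, 1.489]
force: [0.0, 0.2, -1.6]
grip_width: 5.3
grasp_force: 30.0
time_s: 17.57
eef_pos: [405.2, 193.2, 177.7]
eef_rot: [3.141, -0.0, 1.489]
force: [-0.3, -0.1, -2.5]
grip_width: 5.3
grasp_force: 30.0
```

```bash
python3 -m inch '{"motion":[[1,0,0,-0.08,0],[1,0,0,-0.08,0],[1,0,0,0,0]]}'
python3 -c "from h import *;pitch('t13')"
```

```text
time_s: 17.82
eef_pos: [405.4, 193.3, 184.5]
eef_rot: [3.141, -0.0, 1.489]
force: [0.2, 0.6, -2.3]
grip_width: 5.2
grasp_force: 30.0
125 pitch deg 42.6 [405.4 193.3 184.5] [ 0.2  0.6 -2.3]
```

```bash
python3 -m inch '{"motion":[[1,0,0,-0.15,0],[1,0,0,-0.2,0],[1,0,0,-0.25,0],[1,0,0,-0.2,0],[1,0,0,0,0]]}'
python3 -m inch '{"motion":[[1,-0.2,0,0,0],[1,-0.4,0,0,0],[1,-0.5,0,0,0],[1,-0.5,0,0,0],[1,-0.4,0,0,-0.04]]}'
python3 -m inch '{"motion":[[1,0,0.2,0,-0.042],[1,0,0.4,0,0],[1,0,0.4,0,0],[1,0,0.2,0,0],[1,0,0,0,0]]}'
python3 - <<'E'
from h import *
e=arm.get_state()['eef_pos'];print(e,arm.get_state()['force'].round(1))
_,T=shot('top','t14')
P=np.array([[u,v,*at_d('top',u,v,T[v,u])] for v in range(195,225) for u in range(190,222) if T[v,u]>0])
k=P[(P[:,2]>390)&(P[:,2]<425)&(P[:,3]<268)&(P[:,3]>238)&(P[:,4]>150)&(P[:,4]<340)];print(k.round(0)[::4])
d=np.array([at_d('top',u,v,T[v,u]) for v in range(160,240) for u in range(230,345) if T[v,u]>0]);q=d-e
q=q[(abs(q[:,0]+2)<9)&(q[:,1]<-45)&(q[:,1]>-185)&(q[:,2]<30)&(q[:,2]>-150)]
s=np.polyfit(q[:,1],q[:,2],1);print(len(q),'pitch',np.degrees(np.arctan(s[0])),q.min(0),d[(abs(d[:,0]-448)<40),2].min())
E
```

```text
time_s: 18.28
eef_pos: [406.0, 193.5, 217.7]
eef_rot: [3.139, -0.001, 1.489]
force: [1.1, 0.0, -0.6]
grip_width: 5.2
grasp_force: 30.0
time_s: 18.7
eef_pos: [397.8, 111.9, 215.5]
eef_rot: [-3.141, 0.0, 1.528]
force: [-0.5, 0.4, -1.7]
grip_width: 5.3
grasp_force: 30.0
time_s: 19.12
eef_pos: [447.6, 112.7, 215.5]
eef_rot: [3.142, 0.0, 1.57]
force: [-0.2, -0.3, -2.0]
grip_width: 5.2
grasp_force: 30.0
[447.61391461 112.72973053 215.53389394] [-0.2 -0.3 -2. ]
[[204. 208. 422. 258. 217.]
 [208. 208. 421. 247. 218.]
 [205. 209. 419. 255. 220.]
 [209. 209. 419. 245. 219.]
 [204. 210. 416. 257. 220.]
 [201. 211. 414. 265. 217.]
 [211. 211. 414. 240. 219.]
 [210. 212. 411. 243. 217.]
 [202. 213. 409. 262. 219.]
 [200. 214. 407. 268. 218.]
 [211. 214. 406. 240. 219.]
 [210. 215. 403. 242. 223.]
 [209. 216. 401. 246. 215.]
 [203. 217. 399. 260. 221.]
 [207. 217. 399. 250. 219.]
 [204. 218. 396. 258. 219.]
 [208. 218. 396. 248. 217.]]
38 pitch 38.56738638509009 [ -10.9494324  -136.66297578 -101.82587396] -7.736404841641843
```

```bash
python3 -m inch '{"motion":[[1,0,0,0.5,0],[1,0,0,0.7,0],[1,0,0,0.7,0],[1,0,0,0.4,0],[1,0,0,0,0]]}'
python3 -m inch '{"motion":[[1,0,0,0.15,0],[1,0.05,0,0.1,0],[1,0.1,0,0.15,0],[1,0.15,0,0.2,0],[1,0.1,0,0.15,0]]}'
python3 -m inch '{"motion":[[1,0.1,0,0.15,0],[1,0.1,0,0.15,0],[1,0.1,0,0.16,0],[1,0.08,0,0.15,0],[1,0,0,0,0]]}'
```

```text
time_s: 19.58
eef_pos: [443.5, 112.8, 121.3]
eef_rot: [-3.136, 0.001, 1.571]
force: [-1.0, -0.1, -1.4]
grip_width: 5.2
grasp_force: 30.0
time_s: 20.0
eef_pos: [447.3, 130.1, 94.2]
eef_rot: [3.139, -0.001, 1.571]
force: [-0.0, 4.1, 4.4]
grip_width: 5.2
grasp_force: 30.0
time_s: 20.42
eef_pos: [446.1, 144.8, 68.5]
eef_rot: [-3.14, 0.0, 1.571]
force: [0.0, 1.4, 2.0]
grip_width: 5.3
grasp_force: 30.0
```

```bash
python3 -m inch '{"motion":[[1,0.1,0,0.15,0],[1,0.08,0,0.15,0],[1,0.08,0,0.15,0],[1,0.06,0,0.15,0],[1,0.05,0,0.13,0]]}'
python3 -m inch '{"motion":[[1,0.04,0,0.15,0],[1,0.02,0,0.12,0],[1,0,0,0,0]]}'
python3 -m inch '{"motion":[[1,0,0,-0.5,0],[1,0,0,-0.7,0],[1,0,0,-0.7,0],[1,0,0,-0.3,0],[1,0,0,0,0]]}'
python3 - <<'E'
from h import *
e=arm.get_state()['eef_pos'];print(e)
for c in('top','scene'):
    _,T=shot(c,c+'15'); d=np.array([at_d(c,u,v,T[v,u]) for v in range(130,300) for u in range(180,380) if T[v,u]>0]);q=d-e
    for a,b in((-190,-45),(17,75)):
        k=q[(abs(q[:,0]+2)<8)&(q[:,1]<b)&(q[:,1]>a)&(q[:,2]<40)&(q[:,2]>-60)]
        if len(k)>5:
            s=np.polyfit(k[:,1],k[:,2],1);print(c,a,len(k),'pitch',np.degrees(np.arctan(s[0])),k.min(0),k.max(0))
E
```

```text
time_s: 20.83
eef_pos: [446.3, 159.4, 39.5]
eef_rot: [-3.141, 0.0, 1.571]
force: [0.3, -1.2, 1.9]
grip_width: 5.1
grasp_force: 30.0
time_s: 21.08
eef_pos: [446.2, 161.7, 28.6]
eef_rot: [-3.141, 0.0, 1.571]
force: [0.1, 1.6, 1.7]
grip_width: 5.1
grasp_force: 30.0
time_s: 21.5
eef_pos: [447.8, 161.8, 120.0]
eef_rot: [3.137, -0.001, 1.571]
force: [2.0, 0.3, -1.8]
grip_width: 4.8
grasp_force: 30.0
[447.81656387 161.80245342 119.97082375]
top -190 187 pitch 13.521906121900754 [  -9.69671251 -181.67007574  -22.55217141] [  5.23735169 -88.52809157   9.39988795]
scene -190 90 pitch 13.035143072372437 [  -9.97366651 -181.26420376  -28.04170941] [  4.56888028 -96.41840158   0.55802811]
```

```bash
python3 -m inch '{"motion":[[1,-0.3,0,-0.15,0],[1,-0.5,0.04,0,0],[1,-0.7,0,0,0],[1,-0.7,0,0,0],[1,-0.7,0,0,0]]}'
python3 -m inch '{"motion":[[1,-0.7,0,0,0],[1,-0.7,0,0,0],[1,-0.7,0,0,0],[1,-0.7,0,0,0],[1,-0.6,0,0,0]]}'
python3 -m inch '{"motion":[[1,-0.4,0,0,0],[1,-0.1,0,0,0],[1,0,0,0,0],[1,0,0,0,0]]}'
python3 - <<'E'
from h import *
e=arm.get_state()['eef_pos'];print(e)
for c in('top','scene'):
    _,T=shot(c,c+'16'); d=np.array([at_d(c,u,v,T[v,u]) for v in range(130,260) for u in range(290,440) if T[v,u]>0])
    k=d[(abs(d[:,0]-447)<14)&(d[:,1]<-160)&(d[:,1]>-310)&(d[:,2]>75)&(d[:,2]<150)]
    if len(k)>3: s=np.polyfit(k[:,1],k[:,0],1);print(c,len(k),k.min(0),k.max(0),'yawslope',s[0],'x@-270',np.polyval(s,-270))
E
```

```text
time_s: 22.02
eef_pos: [447.1, 44.5, 122.1]
eef_rot: [-3.139, -0.0, 1.571]
force: [0.3, 0.2, -2.2]
grip_width: 4.8
grasp_force: 30.0
time_s: 22.43
eef_pos: [447.2, -91.9, 122.1]
eef_rot: [-3.139, -0.001, 1.57]
force: [0.4, -0.9, -2.1]
grip_width: 5.0
grasp_force: 30.0
time_s: 22.77
eef_pos: [447.5, -109.8, 122.7]
eef_rot: [-3.14, -0.001, 1.57]
force: [0.5, 0.6, -1.1]
grip_width: 5.3
grasp_force: 30.0
[ 447.48182357 -109.76528501  122.67435103]
scene 16 [ 433.62740121 -169.74490809  113.96918182] [ 448.51093206 -160.48518991  133.29173563] yawslope 0.2852058255306995 x@-270 409.1505724567934
```

```bash
python3 -m inch '{"motion":[[1,0,0.05,0.2,0],[1,0,0,0.3,0],[1,0,0,0.3,0],[1,0,0,0.2,0],[1,0,0,0,0]]}'
python3 -m inch '{"motion":[[1,0,0,0.1,0],[1,0,0,0.1,0],[1,0,0,0.1,0],[1,0,0,0.1,0],[1,0,0,0.1,0]]}'
```

```text
time_s: 23.28
eef_pos: [449.4, -109.6, 81.9]
eef_rot: [-3.139, -0.001, 1.572]
force: [-1.0, 0.5, -1.3]
grip_width: 5.2
grasp_force: 30.0
time_s: 23.7
eef_pos: [450.4, -110.5, 63.4]
eef_rot: [3.141, 0.0, 1.571]
force: [0.4, 1.2, 1.6]
grip_width: 5.0
grasp_force: 30.0
```

```bash
python3 -m inch '{"motion":[[1,0,0,0.1,0],[1,0,0,0.1,0],[1,0,0,0.1,0],[1,0,0,0.05,0],[1,0,0,0,0]]}'; python3 - <<'E'
from h import *
print(arm.get_state()['torque'].round(2))
E
```

```text
time_s: 24.12
eef_pos: [449.9, -110.4, 49.1]
eef_rot: [-3.141, -0.0, 1.571]
force: [0.1, 0.3, 1.8]
grip_width: 5.4
grasp_force: 30.0
[-0.18 -0.13  0.09]
```

```bash
python3 -m inch '{"motion":[[1,0,0,0.06,0],[1,0,0,0.06,0],[1,0,0,0.05,0],[1,0,0,0,0],[1,0,0,0,0]]}'
python3 - <<'E'
from h import *
e=arm.get_state()['eef_pos'];print(e)
for c in('top','scene'):
    _,T=shot(c,c+'17'); d=np.array([at_d(c,u,v,T[v,u]) for v in range(150,260) for u in range(290,420) if T[v,u]>0])
    for a,b in((-310,-160),(-95,-30)):
        k=d[(abs(d[:,0]-447)<8)&(d[:,1]<b)&(d[:,1]>a)&(d[:,2]>47)&(d[:,2]<75)]
        if len(k)>5: s=np.polyfit(k[:,1],k[:,2],1);print(c,a,len(k),k.min(0),k.max(0),'slope',s[0])
E
```

```text
time_s: 24.53
eef_pos: [450.1, -110.4, 42.6]
eef_rot: [-3.141, -0.0, 1.571]
force: [-1.1, 1.1, 0.6]
grip_width: 4.9
grasp_force: 30.0
[ 450.10617796 -110.44809706   42.6207656 ]
scene -95 58 [439.40773061 -94.81717577  48.34999734] [454.63173381 -38.26564271  73.26217318] slope -0.1383365173721465
```

```bash
python3 -m inch '{"motion":[[0.6,0,0,0,0],[0.3,0,0,0,0],[0.12,0,0,0,0],[0.12,0,0,0,0],[0.12,0,0,0,0]]}'
python3 -m inch '{"motion":[[0.12,0,0,-0.2,0],[0.12,0,0,-0.5,0],[0.12,0,0,-0.8,0],[0.12,0,0,-0.9,0],[0.12,0,0,-0.9,0]]}'
python3 -m inch '{"motion":[[0.12,0,-0.9,0,0],[0.12,0,-0.9,0,0],[0.12,-0.5,0,0,0],[0.12,-0.9,0,0,0],[0.12,-0.9,0,0,0]]}'
python3 -m inch '{"motion":[[0.12,-0.9,0,0,0],[0.12,-0.9,0,0,0],[0.12,-0.9,0,0,0],[0.12,-0.9,0,0,0],[0.12,-0.9,0,0,0]]}'
python3 -m inch '{"motion":[[0.12,-0.9,0,0,0],[0.12,-0.9,0,0,0],[0.12,-0.5,0,0,0],[0.12,0,0,0,0],[0.12,0,0,0,0]]}'
python3 - <<'E'
from h import *
np.set_printoptions(precision=1,suppress=True)
a,T=shot('top','top18');b,_=shot('scene','scene18')
c=np.zeros((600,800,3),np.uint8);c[:330,:800]=cv2.resize(a[150:265,140:420,::-1],(800,330));c[331:600,:375]=cv2.resize(b[150:290,200:395,::-1],(375,269));cv2.imwrite('pics/z.png',c)
d=np.array([at_d('top',u,v,T[v,u]) for v in range(150,260) for u in range(300,410) if T[v,u]>0])
for lo,hi,y0,y1 in((52,62,-135,-45),(60,72,-290,-170)):
    k=d[(abs(d[:,0]-448)<12)&(d[:,1]<y1)&(d[:,1]>y0)&(d[:,2]>lo-8)&(d[:,2]<hi)]
    if len(k)>5: s=np.polyfit(k[:,1],k[:,2],1);t=np.polyfit(k[:,1],k[:,0],1);print(len(k),k.min(0),k.max(0),k.mean(0),'zslope %.3f xslope %.3f'%(s[0],t[0]))
d=np.array([at_d('top',u,v,T[v,u]) for v in range(195,225) for u in range(190,222) if T[v,u]>0])
k=d[(abs(d[:,0]-408)<16)&(d[:,1]<268)&(d[:,1]>238)&(d[:,2]>150)&(d[:,2]<340)];print('ring z',np.median(k[:,2]),len(k))
E
```

```text
time_s: 25.05
eef_pos: [450.1, -110.5, 42.7]
eef_rot: [-3.142, -0.0, 1.571]
force: [-0.0, -0.4, -0.3]
grip_width: 35.7
grasp_force: 0.0
time_s: 25.47
eef_pos: [449.4, -110.2, 176.6]
eef_rot: [-3.141, -0.0, 1.571]
force: [1.7, -1.1, -1.5]
grip_width: 39.9
grasp_force: 0.0
time_s: 25.88
eef_pos: [377.5, -202.9, 175.7]
eef_rot: [3.141, 0.0, 1.573]
force: [1.5, -0.5, 0.7]
grip_width: 40.1
grasp_force: 0.0
time_s: 26.3
eef_pos: [377.6, -384.2, 175.4]
eef_rot: [3.141, 0.0, 1.57]
force: [0.3, -0.4, 1.1]
grip_width: 40.1
grasp_force: 0.0
time_s: 26.72
eef_pos: [377.7, -475.0, 174.9]
eef_rot: [-3.141, -0.0, 1.57]
force: [-0.5, 1.0, 0.9]
grip_width: 40.0
grasp_force: 0.0
62 [ 445.3 -132.9   44.7] [451.9 -46.8  58.5] [448.7 -88.7  53.7] zslope -0.014 xslope 0.005
266 [ 436.5 -290.    53.1] [ 458.9 -170.7   69.9] [ 447.9 -227.3   62.1] zslope 0.011 xslope -0.020
ring z 217.7267354941439 65
```

View pics/z.png

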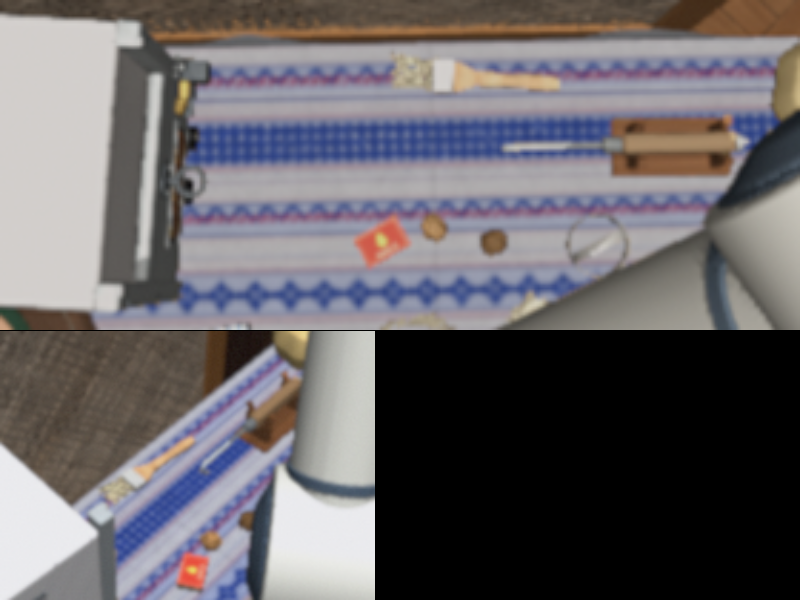

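The pole lies level in its rest, with the hook end at top pixel ≈(316,201) as before. The door is shut with the ring at z≈216, and the bystanders have not moved. I hand it in.

```bash
python3 -c "from workcell import arm;print(arm.job_done())"
```

```text
the job is handed in; nothing more can be done
None
```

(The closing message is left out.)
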